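# Scrub out the sample jar with the bottle brush

## Task

Pull open the top drawer of the small drawer unit and take out the bottle brush. Scrub the tall jar where it leans in the draining rack: with the jar staying in its lane, run the brush three times right down to the bottom and back up until its tip is near the mouth, without ramming the glass. Then lay the brush down gently, flat and wholly inside the empty steel tray, and leave both jars, the tape roll, the swab box and the cotton jar where they are.

Things in the scene. Friction and masses are not known exactly. Their poses are not given: they have to be found in the camera images.
- cabinet: Low two-drawer unit of grey laminate with white drawer fronts, 240 deep, 270 wide, 154 high, fixed on the table. Origin: centre of its underside; z up; its front with the drawers faces its -x, 120 mm from the origin. A small swab box stands on the rear half of its top.
- cabinet_drawer0 (a joint): Slide of the top drawer: 0 = shut, metres pulled out towards the unit's -x, end stop at 0.165; may start up to 20 mm open. About 1 N of friction; it stays where it is left. Inside: 195 long (along the unit's x), 228 wide, walls 45 high, floor 87 mm above the table; the front panel's upper edge is at 141 mm.
- cabinet_drawer0_handle (a point): Middle of the top drawer's handle: a level steel bar 11 mm thick, 120 long, along the unit's y, 35 mm out from the drawer's front face (so a gap of 29 mm behind the bar), 116 mm above the table. It moves with the drawer.
- brush: Bottle brush, 192 mm long, about 90 g: grey flat-sided handle 84 long, 26 x 26 across; bare wire stem 33 long; pale bristle head 75 long, 47 across, with a rounded tip (its solid core, which touches things, is 42 across). Origin: on its axis, at the middle of the handle; x axis along the brush towards the tip. It balances about 15 mm from the origin towards the tip.
- brush_tip (a point): The bristle tip on the brush's axis, 150 mm from the brush's origin. At the start the brush lies level across the top drawer, its tip towards the unit's -y, its axis 23 mm above the drawer floor and 45 to 85 mm behind the front panel's inner face; turned up to 7 degrees.
- brush_end (a point): The free end of the brush's handle on its axis, 42 mm from the brush's origin. At the start the handle rests on two ribs fixed in the drawer (10 high, 6 wide, running front to back, 62 mm apart, so under the handle's two ends).
- rack: Stainless draining rack, base 180 x 230, fixed. Origin: centre of its underside. Two lanes (centres at its y = +52 and -52 mm) hold jars leaning 45 degrees from vertical, mouths up and towards the rack's +x (away from the robot). Each lane has a bed under the jar, a foot plate at its bottom and side fences 24 high; bed and fences end 82 mm along the jar from its bottom.
- jar: The tall jar, the one to scrub: clear glass, straight round wall, 110 tall, outside diameter 68, inside 62 up to the mouth (no neck), bottom 6 thick, about 220 g. It lies loose in either lane of the rack. Origin: centre of its underside; z axis along the jar from bottom to mouth, 45 degrees from vertical; the mouth's centre is at z = 110 mm, the inner floor at z = 6 mm.
- short_jar: A second glass jar of the same diameter but only 75 mm tall, in the rack's other lane; leave it alone. Origin and axes as for the tall jar.
- tray: Empty open stainless tray, 130 (its x) x 260 (its y) outside, 22 high, wall and floor 3 mm thick, fixed on the table. Origin: centre of its underside, z up.
- tape: Roll of dark tape lying flat, 96 across, 48 high, between the rack and the drawer unit; origin at the centre of its underside. To be left alone.
- swab_box: White and blue cardboard box 70 x 130 x 45 on top of the drawer unit; origin at the centre of its underside. To be left alone.
- cotton_jar: Closed jar with a white lid, 86 across, 133 high, beyond the rack and the tray; origin at the centre of its underside. To be left alone.

How it is judged:
By the outcome, as a careful person would: the job done as asked, in the order asked, and still so for the second after the job is handed in, with the robot touching nothing.
It also fails if it takes over 72 s, if anything falls off the work surface, if the arm or the gripper's body presses on something with over 40 N, if the wrist force passes 120 N, or if a joint passes its speed limit or range.

## Robot

A 7-joint arm with a two-finger parallel gripper is mounted at the origin on the work surface. World frame = base frame: x ahead of the robot, y to its left, z up, the work surface at z = 0. Lengths are in m, angles in rad, forces in N, time in s.
With the tool pointing down it reaches from about 0.425 to 0.95 m from the base axis. Payload 4.7 kg.
Tool frame: the origin (TCP) lies between the finger pads; the fingertips stand 25 mm ahead of it and the grasp point (between the pads) lies 6 mm ahead of it; x points along the fingers, z is the direction in which the jaws open and shut, and the axes are right-handed (so a half turn about x gives the same grasp; the last joint's range is limited). The gripper opens to 85 mm and grips with 20 to 120 N. Pads are 22 mm wide; open, the fingers measure 114 mm over their backs; the gripper's body (76 mm by 85 mm) begins 54 mm behind the grasp point. The pads swing forward as they close: fully open they stand 13 mm farther back than shut.
Start: joints at [1.076, 0.469, -0.049, 1.532, 0.024, 1.141, -0.082], TCP at [0.303, -0.603, 0.256] pointing down, gripper open.
Joint ranges: [-2.59, 2.59], [-0.33, 1.99], [-1.39, 1.29], [0.1, 2.45], [-1.04, 4.18], [0.21, 1.99], [-2.66, 2.66]. Speed limits (rad/s): [2.57, 2.57, 3.14, 3.14, 3.14, 3.14, 3.14].

## Interface

Orientations are given as a 3x3 rotation matrix whose columns are the frame's x, y, z axes.
In Python, from rig import * gives the robot as it stands. Calls block until the motion is done:
- movep(position, orientation): joint-space move of the TCP to a pose.
- move_l(position, attitude=None, feed=0.15, until_force=None): straight line of the TCP; attitude=None keeps the orientation; feed is the mean speed in m/s. With until_force (N) it stops when the force on the tool has changed by that much, and returns True; else False.
- move_joints(angles): joint-space move.
- command_gripper(opening, newtons=None): finger opening in m; newtons is the grip in N (None keeps the last); returns when the fingers have stopped.
- sleep(seconds).
- inverse_kinematics(position, orientation): joint angles nearest the present ones, or None.
- sense(): the state.
- camera(name): name is "scene" or "top" or "wrist"; returns (picture, depth): 480x640x3 uint8, red, green, blue; 480x640 float32, m along the optical axis (not along the pixel's ray), 0 where there is no reading.
- camera_params(name): a dict with "K" (3x3 intrinsics, pixels), "position" and "rotation" of the camera in the world; the wrist camera has in their place "tool_from_camera" (4x4, takes a point from camera to tool coordinates, whose origin is the TCP and whose axes are the tool frame's). Camera axes: x right, y down, z forward; pixel columns grow to the right and rows downward; lengths in m; the calibration is good to about 2 mm. A picture is of the moment at which its call begins: read the wrist's pose just before it. camera_params takes no time and is no camera call.
A pose or a line that the arm cannot do raises Unreachable and nothing moves.
- finish_job(): hands the job in, once; it reports no verdict.
The state is a dict: "time_s": time; "joint_pos": joint angles; "qd": joint speeds; "joint_efforts": joint torques, N m; "position": TCP position; "tcp_rot": TCP orientation; "wrist_force": force on the tool from outside, world axes, zero at the start; "ft_torque": the same for the moment, N m; "finger_gap": finger opening in m.
Only numpy, scipy, OpenCV 4.12 (cv2) and the standard library are available. Lean on these libraries where they do the work, as an engineer would, in place of code of your own. Each camera call takes 0.05 s, during which the arm holds its last target.

## Working session

There is one attempt and no reset: what is moved stays moved. The work goes in short steps, each a Python script; the robot and the scene stay as the last script left them, time stands still between calls to the robot, and variables do not carry over. Pictures are saved under pics/ and viewed, and the job is handed in when it is done.

```bash
ls; mkdir -p pics; python3 - <<'E'
from rig import *
import cv2,numpy as np
s=sense();print(s['time_s'],s['joint_pos'],s['position'],s['tcp_rot'],s['finger_gap'])
for n in ['scene','top','wrist']:
    p,d=camera(n);cv2.imwrite(f'pics/{n}0.png',p[:,:,::-1]);np.save(f'pics/{n}0.npy',d);np.save(f'pics/{n}0rgb.npy',p)
    print(n,camera_params(n))
E
```

```text
pics
0.0 [ 1.07609481  0.46942755 -0.04857087  1.53366767  0.02410197  1.14100749
 -0.08230111] [ 0.30293093 -0.60261771  0.25528178] [[-9.37872988e-04  8.93457649e-01  4.49146469e-01]
 [ 1.68044842e-03  4.49147440e-01 -8.93456072e-01]
 [-9.99998148e-01 -8.31808408e-05 -1.92265275e-03]] 0.08512846799445412
scene {'K': array([[621.51641576,   0.        , 306.50725449],
       [  0.        , 621.51641576, 241.98479634],
       [  0.        ,   0.        ,   1.        ]]), 'position': array([1.47793722, 0.62859104, 1.1504878 ]), 'rotation': array([[-0.52661754,  0.59799469, -0.60421545],
       [ 0.84981592,  0.35187002, -0.39242884],
       [-0.02206506, -0.72013182, -0.69348633]])}
top {'K': array([[501.6614258 ,   0.        , 321.78722617],
       [  0.        , 501.6614258 , 240.9496016 ],
       [  0.        ,   0.        ,   1.        ]]), 'position': array([0.3674939 , 0.07840324, 1.09300597]), 'rotation': array([[-0.00955506, -0.98150205,  0.19121304],
       [-0.99992009,  0.01096131,  0.00629795],
       [-0.00827739, -0.19113758, -0.98152835]])}
wrist {'K': array([[426.71432373,   0.        , 313.67064089],
       [  0.        , 426.71432373, 243.23793721],
       [  0.        ,   0.        ,   1.        ]]), 'tool_from_camera': array([[-8.08331209e-04, -2.63770262e-01,  9.64585193e-01,
        -1.17256037e-01],
       [ 3.95573455e-04, -9.64585518e-01, -2.63770019e-01,
         6.71063698e-02],
       [ 9.99999595e-01,  1.68350759e-04,  8.84045092e-04,
         4.11620809e-05],
       [ 0.00000000e+00,  0.00000000e+00,  0.00000000e+00,
         1.00000000e+00]])}
```

View pics/scene0.png

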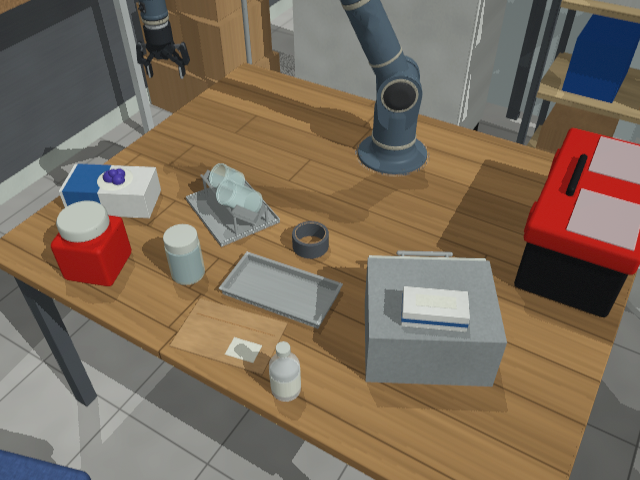

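View pics/top0.png

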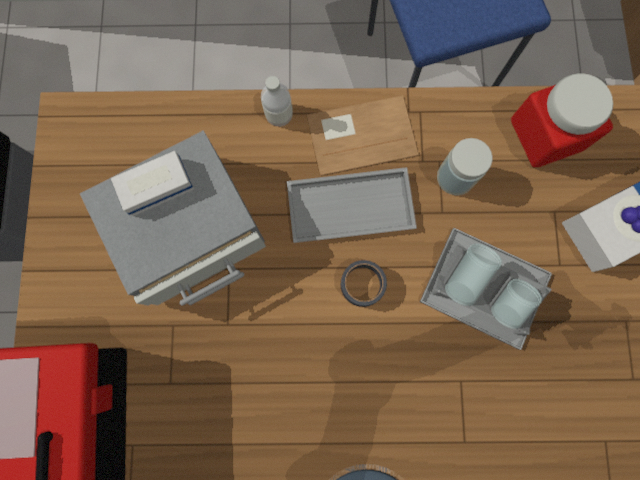

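View pics/wrist0.png

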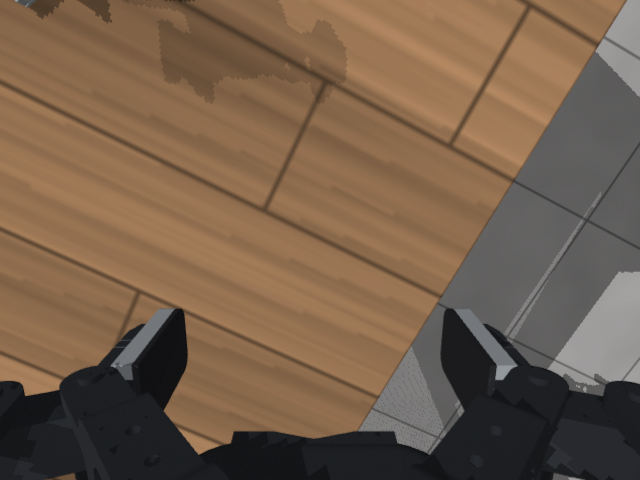

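```bash
cat > h.py <<'E'
import numpy as np,cv2
from scipy.spatial.transform import Rotation as Ro
def ray(P,u,v):
    d=np.linalg.inv(P['K'])@np.array([u,v,1.]);return P['position'],P['rotation']@d
def plane(P,u,v,z):
    o,d=ray(P,u,v);t=(z-o[2])/d[2];return o+t*d
def cloud(P,d):
    v,u=np.mgrid[0:480,0:640]
    X=np.stack([(u-P['K'][0,2])*d/P['K'][0,0],(v-P['K'][1,2])*d/P['K'][1,1],d],-1)
    return X@P['rotation'].T+P['position']
def proj(P,X):
    c=(np.asarray(X)-P['position'])@P['rotation'];q=c@P['K'].T;return q[...,:2]/q[...,2:]
def wristP(cp,s):
    T=cp['tool_from_camera'];R=np.array(s['tcp_rot'])
    return dict(K=cp['K'],position=np.array(s['position'])+R@T[:3,3],rotation=R@T[:3,:3])
E
python3 - <<'E'
from rig import *
from h import *
P=camera_params('top');d=np.load('pics/top0.npy');p=np.load('pics/top0rgb.npy')
C=cloud(P,d)
print('table z',np.median(C[330:400,200:300,2]))
for n,(u,v) in dict(cabtop=(160,240),handle=(212,286),tape=(363,270),traylow=(350,205),jar=(470,275),short=(518,303)).items(): print(n,C[v,u])
# cabinet top mask
z=C[...,2];m=((z>.148)&(z<.162)&(C[...,1]>.15)).astype(np.uint8)
m=cv2.morphologyEx(m,cv2.MORPH_OPEN,np.ones((5,5)))
cs,_=cv2.findContours(m,cv2.RETR_EXTERNAL,cv2.CHAIN_APPROX_NONE);c=max(cs,key=cv2.contourArea)
r=cv2.minAreaRect(c);print('cab px',r,[plane(P,*q,.154)[:2].round(4) for q in cv2.boxPoints(r)])
# handle
m=((z>.10)&(z<.13)&(C[...,1]>.1)).astype(np.uint8)
cs,_=cv2.findContours(m,cv2.RETR_EXTERNAL,cv2.CHAIN_APPROX_NONE)
for c in cs:
  if cv2.contourArea(c)>40: print('h',cv2.contourArea(c),cv2.minAreaRect(c))
for n,(a,b) in dict(tray=((285,165),(418,245)),rack=((415,225),(556,350))).items():
  x=p[a[1]:b[1],a[0]:b[0]];cv2.imwrite(f'pics/{n}.png',cv2.resize(x[:,:,::-1],None,fx=5,fy=5,interpolation=cv2.INTER_CUBIC))
cv2.imwrite('pics/cab.png',cv2.resize(p[130:310,75:270,::-1],None,fx=3.5,fy=3.3,interpolation=cv2.INTER_CUBIC))
E
```

```text
table z 8.148530465279524e-05
cabtop [0.5558079  0.39402011 0.15361073]
handle [0.46998383 0.29876815 0.12146256]
tape [ 5.14534443e-01 -4.38239042e-03 -2.72065998e-04]
traylow [0.66065478 0.02143393 0.00544053]
jar [ 0.48657312 -0.20360188  0.11809111]
short [ 0.43178565 -0.29469482  0.11179886]
cab px ((165.15396118164062, 210.85122680664062), (112.47059631347656, 144.5294189453125), 61.927513122558594) [array([0.6466, 0.5649]), array([0.7847, 0.3208]), array([0.5802, 0.2117]), array([0.4523, 0.4489])]
h 410.5 ((102.72354125976562, 444.50592041015625), (7.94461727142334, 69.21288299560547), 1.5074357986450195)
h 222.0 ((105.42308044433594, 377.8846130371094), (60.77353286743164, 9.967289924621582), 85.36454010009766)
h 1433.0 ((205.52755737304688, 279.40826416015625), (22.214962005615234, 135.99891662597656), 61.69924545288086)
h 307.0 ((274.5961608886719, 94.98076629638672), (21.376657485961914, 25.102863311767578), 78.69007110595703)
```

View pics/rack.png

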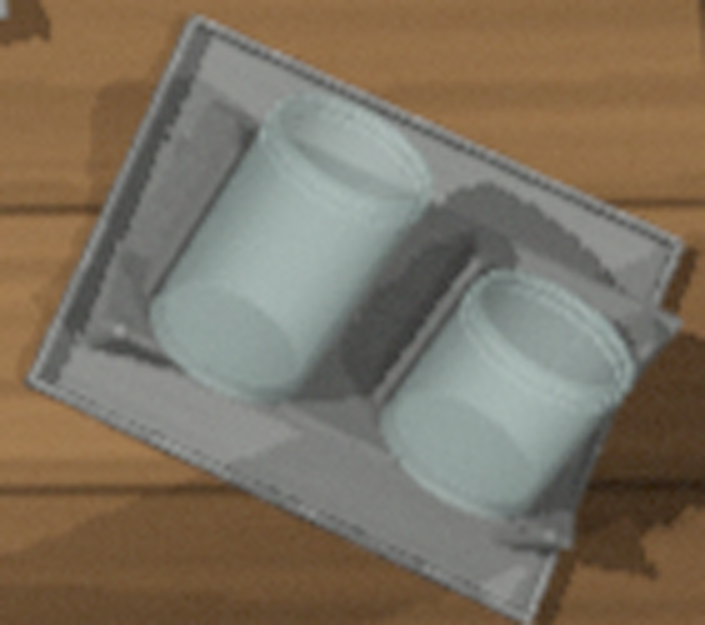

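View pics/cab.png

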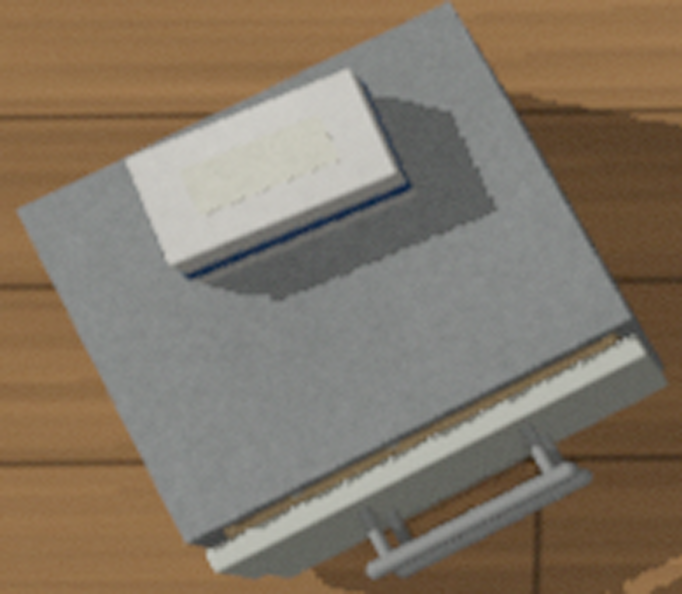

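View pics/tray.png

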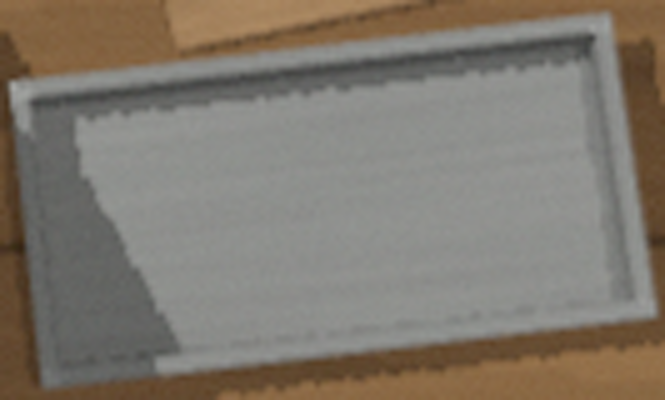

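```bash
cat > m.py <<'E'
from rig import *
from h import *
P=camera_params('top');d=np.load('pics/top0.npy');C=cloud(P,d)
f=lambda l,z:np.array([plane(P,u,v,z)[:2] for u,v in l])
def fit(name,px,z,local):
    W=f(px,z);L=np.array(local)
    wc,lc=W.mean(0),L.mean(0);H=(L-lc).T@(W-wc);a=np.arctan2(H[0,1]-H[1,0],H[0,0]+H[1,1])
    R=np.array([[np.cos(a),-np.sin(a)],[np.sin(a),np.cos(a)]]);t=wc-R@lc
    print(name,'xy',t.round(4),'deg',np.degrees(a).round(2),'res mm',((W-(L@R.T+t))*1000).round(1).tolist())
    return t,a
cab=fit('cab',[(129.3,295.2),(255.6,226.4),(80.1,193.6),(202.7,130.9)],.154,[(-.12,.135),(-.12,-.135),(.12,.135),(.12,-.135)])
tray=fit('tray',[(287.4,182),(407,168),(416,228),(293.4,242)],.022,[(.065,.13),(.065,-.13),(-.065,-.13),(-.065,.13)])
rack=fit('rack',[(454.4,228),(551.4,273),(521,349),(421,301.4)],.006,[(.09,.115),(.09,-.115),(-.09,-.115),(-.09,.115)])
h=f([(182.1,302.7),(240.7,273)],.119);print('handle ends',h,'mid',h.mean(0))
t,a=cab;R=np.array([[np.cos(a),-np.sin(a)],[np.sin(a),np.cos(a)]]);print('in cab',(h-t)@R)
# rack pts local
t,a=rack;R=np.array([[np.cos(a),-np.sin(a)],[np.sin(a),np.cos(a)]])
m=(C[...,2]>.02)&(np.hypot(C[...,0]-t[0],C[...,1]-t[1])<.16)
L=(C[m][:,:2]-t)@R;Z=C[m][:,2]
for n,s in (('tall',1),('short',-1)):
    k=(s*L[:,1]>.01)&(Z>.05)
    X=np.c_[L[k],Z[k]];print(n,len(X),X.min(0).round(4),X.max(0).round(4))
    # ridge: top-of-jar generator
    k2=k&(abs(L[:,1]-s*.052)<.006);X=np.c_[L[k2],Z[k2]]
    X=X[np.argsort(X[:,0])];print(X[::max(1,len(X)//25)].round(3).tolist())
E
python3 m.py
```

```text
cab xy [0.6145 0.3831] deg 28.72 res mm [[6.5, 2.3], [6.2, 4.2], [-5.0, -4.1], [-7.7, -2.3]]
tray xy [0.657  0.0201] deg 6.05 res mm [[2.8, 4.4], [4.8, -4.4], [-3.4, -4.6], [-4.2, 4.6]]
rack xy [ 0.4736 -0.2703] deg -26.54 res mm [[-0.3, -0.8], [0.1, 0.7], [0.4, -0.1], [-0.2, 0.2]]
handle ends [[0.43845838 0.35627675]
 [0.49513396 0.24390021]] mid [0.46679617 0.30008848]
in cab [[-0.16723635  0.061074  ]
 [-0.17153207 -0.06471215]]
tall 2457 [-0.0688  0.01    0.0501] [0.0555 0.1076 0.1494]
[[-0.069, 0.058, 0.069], [-0.064, 0.047, 0.072], [-0.06, 0.052, 0.081], [-0.055, 0.055, 0.084], [-0.051, 0.046, 0.085], [-0.047, 0.055, 0.088], [-0.042, 0.049, 0.092], [-0.039, 0.058, 0.1], [-0.034, 0.052, 0.104], [-0.03, 0.048, 0.105], [-0.026, 0.052, 0.111], [-0.022, 0.056, 0.114], [-0.018, 0.057, 0.117], [-0.015, 0.058, 0.122], [-0.01, 0.051, 0.128], [-0.006, 0.056, 0.131], [-0.003, 0.052, 0.133], [0.001, 0.056, 0.136], [0.005, 0.05, 0.142], [0.009, 0.054, 0.146], [0.033, 0.046, 0.078], [0.038, 0.054, 0.081], [0.041, 0.05, 0.086], [0.046, 0.055, 0.088], [0.049, 0.049, 0.099], [0.053, 0.054, 0.097]]
short 2089 [-0.0691 -0.1001  0.0502] [ 0.0401 -0.01    0.1229]
[[-0.069, -0.047, 0.069], [-0.066, -0.058, 0.071], [-0.062, -0.056, 0.076], [-0.059, -0.046, 0.081], [-0.055, -0.053, 0.077], [-0.052, -0.052, 0.088], [-0.048, -0.055, 0.088], [-0.044, -0.054, 0.091], [-0.041, -0.048, 0.098], [-0.038, -0.055, 0.102], [-0.035, -0.057, 0.098], [-0.031, -0.056, 0.104], [-0.029, -0.049, 0.109], [-0.025, -0.056, 0.113], [-0.021, -0.048, 0.123], [-0.018, -0.058, 0.117], [0.003, -0.055, 0.052], [0.008, -0.051, 0.052], [0.011, -0.049, 0.059], [0.014, -0.051, 0.061], [0.018, -0.053, 0.063], [0.021, -0.057, 0.071], [0.024, -0.049, 0.068], [0.027, -0.051, 0.071], [0.031, -0.05, 0.074], [0.034, -0.054, 0.077], [0.038, -0.052, 0.078]]
```

```bash
cat > m2.py <<'E'
from m import *
def rc(X,q=.3):
    # min area rectangle in world
    r=cv2.minAreaRect((X*1000).astype(np.float32));return r
Z=C[...,2]
m=(Z>.150)&(Z<.158)&(C[...,1]>.15)&(C[...,0]>.42);X=C[m][:,:2];mm=m.astype(np.uint8)
n,lab,st,_=cv2.connectedComponentsWithStats(cv2.morphologyEx(mm,cv2.MORPH_OPEN,np.ones((3,3))));k=1+np.argmax(st[1:,4])
print('cab',rc(C[lab==k][:,:2]))
m=(Z>.0155)&(Z<.03)&(abs(C[...,0]-.66)<.1)&(abs(C[...,1]-.02)<.16)
print('tray rim',m.sum(),rc(C[m][:,:2]),Z[m].mean())
for u in (300,350,400):
  print(u,[(v,C[v,u].round(4).tolist()) for v in range(164,250,4)])
E
python3 m2.py | grep -v res
```

```text
handle ends [[0.43845838 0.35627675]
 [0.49513396 0.24390021]] mid [0.46679617 0.30008848]
in cab [[-0.16723635  0.061074  ]
 [-0.17153207 -0.06471215]]
tall 2457 [-0.0688  0.01    0.0501] [0.0555 0.1076 0.1494]
[[-0.069, 0.058, 0.069], [-0.064, 0.047, 0.072], [-0.06, 0.052, 0.081], [-0.055, 0.055, 0.084], [-0.051, 0.046, 0.085], [-0.047, 0.055, 0.088], [-0.042, 0.049, 0.092], [-0.039, 0.058, 0.1], [-0.034, 0.052, 0.104], [-0.03, 0.048, 0.105], [-0.026, 0.052, 0.111], [-0.022, 0.056, 0.114], [-0.018, 0.057, 0.117], [-0.015, 0.058, 0.122], [-0.01, 0.051, 0.128], [-0.006, 0.056, 0.131], [-0.003, 0.052, 0.133], [0.001, 0.056, 0.136], [0.005, 0.05, 0.142], [0.009, 0.054, 0.146], [0.033, 0.046, 0.078], [0.038, 0.054, 0.081], [0.041, 0.05, 0.086], [0.046, 0.055, 0.088], [0.049, 0.049, 0.099], [0.053, 0.054, 0.097]]
short 2089 [-0.0691 -0.1001  0.0502] [ 0.0401 -0.01    0.1229]
[[-0.069, -0.047, 0.069], [-0.066, -0.058, 0.071], [-0.062, -0.056, 0.076], [-0.059, -0.046, 0.081], [-0.055, -0.053, 0.077], [-0.052, -0.052, 0.088], [-0.048, -0.055, 0.088], [-0.044, -0.054, 0.091], [-0.041, -0.048
[... 2190 characters left out ...]
7402, -0.0911, 0.0223]), (172, [0.7333, -0.0918, 0.0152]), (176, [0.7281, -0.0935, 0.0025]), (180, [0.718, -0.0928, 0.0045]), (184, [0.7096, -0.093, 0.0011]), (188, [0.7005, -0.0927, 0.0002]), (192, [0.6909, -0.0923, 0.0007]), (196, [0.6807, -0.0914, 0.0038]), (200, [0.6718, -0.0913, 0.0022]), (204, [0.6619, -0.0906, 0.0043]), (208, [0.6531, -0.0905, 0.0029]), (212, [0.6445, -0.0905, 0.0003]), (216, [0.6349, -0.0899, 0.0019]), (220, [0.6261, -0.0898, 0.0001]), (224, [0.6163, -0.089, 0.003]), (228, [0.6024, -0.0853, 0.0247]), (232, [0.5987, -0.0887, 0.0005]), (236, [0.5894, -0.0882, 0.0013]), (240, [0.5801, -0.0876, 0.0028]), (244, [0.5713, -0.0875, 0.0016]), (248, [0.5626, -0.0873, 0.0003])]
```

```bash
python3 - <<'E'
import cv2
a=cv2.imread('pics/top0.png');
b=cv2.resize(a[125:310,75:270],None,fx=4,fy=3.2,interpolation=cv2.INTER_NEAREST)
for i in range(0,195,20): cv2.putText(b,str(75+i),(i*4,10),0,.35,(0,0,255)); cv2.line(b,(i*4,0),(i*4,600),(0,0,255),1)
for i in range(0,185,20): cv2.putText(b,str(125+i),(0,int(i*3.2)),0,.35,(0,255,255));cv2.line(b,(0,int(i*3.2)),(780,int(i*3.2)),(0,255,255),1)
cv2.imwrite('pics/cabg.png',b)
E
```

```text
(no output)
```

View pics/cabg.png

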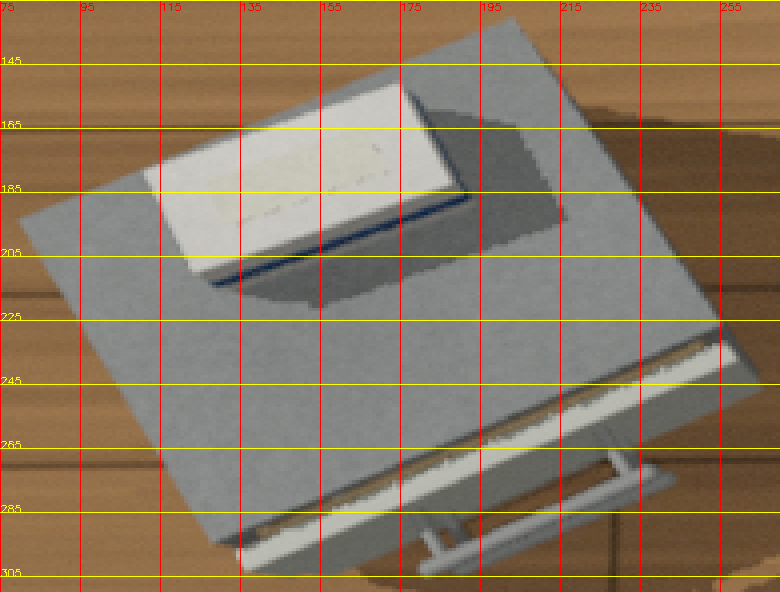

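```bash
cat > cfg.py <<'E'
from rig import *
from h import *
a=np.radians(28.6);ca=np.array([np.cos(a),np.sin(a),0]);cb=np.array([-np.sin(a),np.cos(a),0]);UP=np.array([0,0,1.])
cab=np.array([.6155,.384,0])
r=np.radians(-26.54);ra=np.array([np.cos(r),np.sin(r),0]);rb=np.array([-np.sin(r),np.cos(r),0])
rack=np.array([.4736,-.2703,0])
t=np.radians(6.1);ta=np.array([np.cos(t),np.sin(t),0]);tb=np.array([-np.sin(t),np.cos(t),0])
tray=np.array([.659,.021,0])
def rot(x,y): x=x/np.linalg.norm(x);y=y-x*(x@y);y=y/np.linalg.norm(y);return np.column_stack([x,y,np.cross(x,y)])
Rh=rot(-UP,-cb)          # tool down, tip dir -cab y
handle=np.array([.4668,.3001,.116])
jz=(ra+UP)/np.sqrt(2)     # jar axis
mouth=rack+ra*.0335+rb*.052+UP*.123
Rj=rot(ra-UP,-jz)
GP=.006
E
python3 - <<'E'
from cfg import *
def ik(n,p,R):
    q=inverse_kinematics(p,R);print(n,p.round(3),None if q is None else np.round(q,2))
ik('h',handle+UP*.006,Rh); ik('h',handle+UP*.1,Rh)
for d in (.10,.11,.126,.135,.146): ik('pull%g'%d,handle-ca*d+UP*.006,Rh)
br=handle+ca*(.035+.07+.012)-ca*.13; br[2]=.118
for s in(.02,.04,.06):ik('brush',br+cb*s+UP*.006,Rh)
# grasp 8mm off axis => axis at GP+.008 along tool x
for k in (0.,.05,.105,.16,.2):
    o=mouth-jz*(.104-k)+jz*.15; ik('jar%g'%k,o-Rj[:,0]*.014,Rj)
for s in(1,-1):
    Rt=rot(-UP,s*tb); ik('tray%d'%s,tray-s*tb*.054+UP*(.019+.014),Rt)
E
```

```text
h [0.467 0.3   0.122] [ 0.17  0.76 -1.18  1.91  0.82  1.06  2.28]
h [0.467 0.3   0.216] [ 0.19  0.59 -1.17  1.82  0.6   1.14  2.46]
pull0.1 [0.379 0.252 0.122] [ 0.23  0.58 -1.17  2.13  0.7   0.9   2.29]
pull0.11 [0.37  0.247 0.122] [ 0.24  0.56 -1.17  2.15  0.69  0.88  2.29]
pull0.126 [0.356 0.24  0.122] [ 0.25  0.53 -1.17  2.18  0.66  0.86  2.3 ]
pull0.135 [0.348 0.235 0.122] [ 0.25  0.51 -1.17  2.2   0.65  0.84  2.31]
pull0.146 [0.339 0.23  0.122] [ 0.26  0.49 -1.17  2.22  0.63  0.82  2.32]
brush [0.446 0.311 0.124] [ 0.14  0.74 -1.18  1.93  0.8   1.05  2.25]
brush [0.436 0.329 0.124] [ 0.1   0.74 -1.18  1.92  0.8   1.05  2.21]
brush [0.427 0.347 0.124] [ 0.07  0.75 -1.18  1.92  0.81  1.06  2.17]
jar0 [ 0.547 -0.249  0.165] [ 0.71  0.34 -0.47  2.29  2.34  0.35 -0.84]
jar0.05 [ 0.579 -0.265  0.201] [ 0.55  0.29 -0.27  2.2   2.18  0.22 -0.69]
jar0.105 [ 0.613 -0.282  0.24 ] [ 0.69  0.3  -0.43  2.08  1.59  0.22 -0.06]
jar0.16 [ 0.648 -0.299  0.279] [ 0.65  0.3  -0.38  1.96  1.07  0.23  0.47]
jar0.2 [ 0.674 -0.312  0.307] [ 0.7   0.32 -0.43  1.86  0.87  0.29  0.69]
tray1 [ 0.665 -0.033  0.033] [ 0.36  0.77 -0.55  1.7   0.51  0.82 -0.32]
tray-1 [0.653 0.075 0.033] [ 0.54  1.06 -1.19  1.7   1.07  1.18  2.29]
```

```bash
python3 - <<'E'
from cfg import *
for ph in range(-90,91,15):
    f=np.radians(ph);xb=(ra-UP)/np.sqrt(2)
    R=rot(xb*np.cos(f)+rb*np.sin(f),-jz)
    print(ph)
    for k in (0.,.05,.105,.2):
        o=mouth-jz*(.104-k)+jz*.15; q=inverse_kinematics(o-R[:,0]*.014,R);print('  ',k,None if q is None else np.round(q,2))
E
```

```text
-90
   0.0 [-0.06  0.95 -0.03  1.66  1.11  1.85 -0.33]
   0.05 [-0.03  0.93 -0.03  1.58  1.15  1.88 -0.23]
   0.105 [-0.01  0.92 -0.02  1.49  1.2   1.9  -0.11]
   0.2 [ 0.01  0.92 -0.    1.29  1.29  1.93  0.1 ]
-75
   0.0 [-0.08  0.82 -0.04  1.81  1.16  1.61 -0.34]
   0.05 [-0.04  0.8  -0.06  1.73  1.2   1.65 -0.24]
   0.105 [-0.    0.78 -0.07  1.63  1.23  1.68 -0.13]
   0.2 [ 0.04  0.78 -0.08  1.44  1.29  1.72  0.07]
-60
   0.0 [-0.08  0.68 -0.04  1.95  1.25  1.37 -0.35]
   0.05 [-0.03  0.66 -0.07  1.87  1.26  1.4  -0.25]
   0.105 [ 0.02  0.64 -0.1   1.77  1.27  1.43 -0.13]
   0.2 [ 0.08  0.64 -0.12  1.57  1.29  1.47  0.07]
-45
   0.0 [-0.02  0.55 -0.08  2.08  1.37  1.12 -0.38]
   0.05 [ 0.03  0.52 -0.09  2.    1.35  1.13 -0.25]
   0.105 [ 0.08  0.51 -0.13  1.89  1.33  1.16 -0.12]
   0.2 [ 0.15  0.52 -0.17  1.69  1.28  1.2   0.09]
-30
   0.0 [ 0.12  0.43 -0.15  2.19  1.56  0.87 -0.43]
   0.05 [ 0.15  0.41 -0.14  2.1   1.48  0.85 -0.27]
   0.105 [ 0.19  0.4  -0.16  1.99  1.39  0.86 -0.11]
   0.2 [ 0.27  0.41 -0.21  1.78  1.26  0.9   0.15]
-15
   0.0 [ 0.23  0.34 -0.12  2.27  1.85  0.
[... 778 characters left out ...]
 -0.54  0.41  2.61]
   0.2 [ 1.34  0.69 -0.97  1.69 -0.68  0.59  2.6 ]
60
   0.0 [ 1.67  1.21 -1.33  1.95 -0.13  0.5   2.48]
   0.05 [ 1.62  1.15 -1.33  1.87 -0.2   0.55  2.48]
   0.105 [ 1.57  1.1  -1.33  1.77 -0.23  0.61  2.45]
   0.2 [ 1.43  0.95 -1.18  1.58 -0.46  0.76  2.52]
75
   0.0 [ 1.64  1.37 -1.34  1.81 -0.16  0.77  2.58]
   0.05 [ 1.58  1.3  -1.33  1.73 -0.23  0.82  2.57]
   0.105 [ 1.52  1.25 -1.33  1.63 -0.28  0.87  2.54]
   0.2 [ 1.38  1.09 -1.18  1.44 -0.5   1.01  2.59]
90
   0.0 [ 1.57  1.49 -1.34  1.66 -0.2   1.04  2.63]
   0.05 [ 1.51  1.43 -1.34  1.59 -0.26  1.08  2.62]
   0.105 [ 1.45  1.38 -1.34  1.49 -0.32  1.13  2.59]
   0.2 [ 1.3   1.2  -1.14  1.3  -0.58  1.28  2.65]
```

```bash
python3 - <<'E'
from cfg import *
movep(handle+UP*(.006+.09),Rh);s=sense();print(s['time_s'],s['position'],np.round(s['joint_pos'],2))
p,d=camera('wrist');s2=s;cv2.imwrite('pics/w1.png',p[:,:,::-1]);np.save('pics/w1.npy',d)
P=wristP(camera_params('wrist'),s);C=cloud(P,d)
b=(C-handle)[...,:]
# handle-bar points: in front of the face, height ~.1-.13
L=np.stack([(C-cab)@ca,(C-cab)@cb,C[...,2]],-1)
m=(d>0)&(L[...,2]>.105)&(L[...,2]<.13)&(L[...,0]<-.145)&(L[...,0]>-.2)&(abs(L[...,1])<.1)
print(m.sum(),L[m].min(0),L[m].max(0),np.median(L[m],0))
E
```

```text
3.3667 [0.46734412 0.29947667 0.21184742] [ 0.19  0.59 -1.17  1.83  0.6   1.14  2.45]
5926 [-0.17195111 -0.06540003  0.11355066] [-0.14500736  0.06445226  0.12343403] [-0.16558306 -0.00988632  0.11997056]
```

View pics/w1.png

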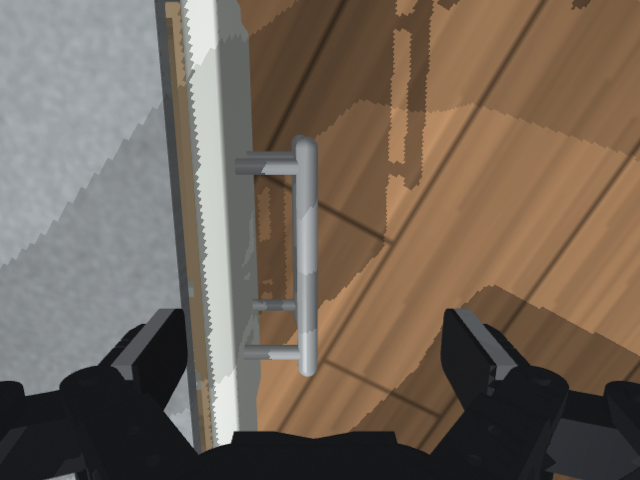

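```bash
python3 - <<'E'
from cfg import *
h=cab-ca*.1668+UP*.116
command_gripper(.028,20)
movep(h+UP*(.006+.05),Rh)
hit=move_l(h+UP*.006,feed=.08,until_force=8);s=sense();print(hit,s['time_s'],s['position'],s['wrist_force'],s['finger_gap'])
E
```

```text
True 4.875 [0.46982657 0.30405188 0.12417695] [ 0.57988151 -0.35560184  5.1375539 ] 0.02796501431716744
```

```bash
python3 - <<'E'
from cfg import *
sleep(.2);s=sense();print(s['wrist_force'],s['position'])
p,d=camera('wrist');cv2.imwrite('pics/w2.png',p[:,:,::-1])
E
```

```text
[0.75575084 0.13222064 4.9859094 ] [0.46966958 0.30400792 0.12409779]
```

View pics/w2.png

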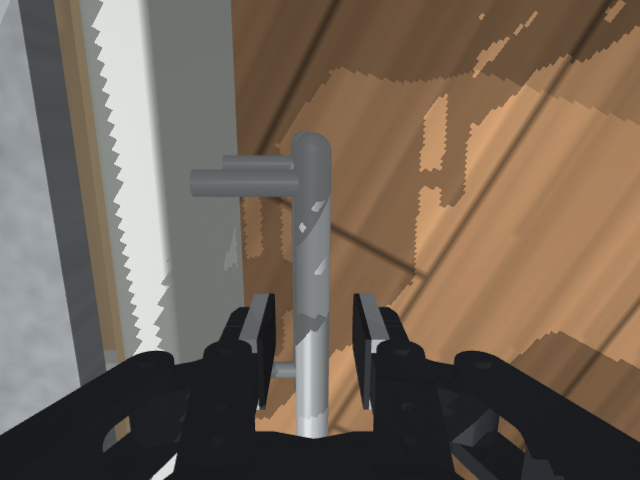

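```bash
python3 - <<'E'
from cfg import *
p0=sense()['position']
for dz in (.004,.01):
    move_l(p0+UP*dz,feed=.05);sleep(.1);print(sense()['wrist_force'],sense()['position'])
E
```

```text
[0.7185807  0.18226668 0.03073939] [0.46938116 0.30375557 0.12758387]
[-1.30607356 -0.51786322 -0.76478958] [0.46968034 0.30396615 0.13413564]
```

```bash
python3 - <<'E'
from cfg import *
h=cab-ca*.1668
move_l(h+UP*.1265,feed=.05,until_force=8);print(sense()['wrist_force'])
command_gripper(.0,25);s=sense();print(s['finger_gap'],s['position'],s['wrist_force'])
p=s['position']
hit=move_l(p-ca*.128,feed=.10,until_force=25);s=sense();print(hit,s['time_s'],s['position'],s['wrist_force'],s['finger_gap'],np.linalg.norm((s['position']-p)[:2]))
E
```

```text
[-0.43625594 -0.13098435  0.261218  ]
0.009657908810353522 [0.46914    0.3042606  0.12654161] [ 0.50652892  0.02389894 -0.97399127]
False 7.85 [0.35663943 0.24318403 0.12649579] [-2.21445324  2.88975039 -1.5648978 ] 0.009886698933874852 0.12801064053985625
```

```bash
python3 - <<'E'
from cfg import *
command_gripper(.028)
p=sense()['position'];move_l(p+UP*.05,feed=.15)
# view: above drawer
v=cab-ca*.19-cb*.06+UP*.27   # camera ahead along tool y (-cb)
try: movep(v,Rh)
except Exception as e: print(e)
s=sense();print(s['time_s'],s['position'])
p,d=camera('wrist');cv2.imwrite('pics/w3.png',p[:,:,::-1]);np.save('pics/w3.npy',d);np.save('pics/w3rgb.npy',p)
import pickle;pickle.dump(s,open('pics/w3.pkl','wb'))
E
```

```text
9.3083 [0.47561132 0.24015452 0.26822241]
```

View pics/w3.png

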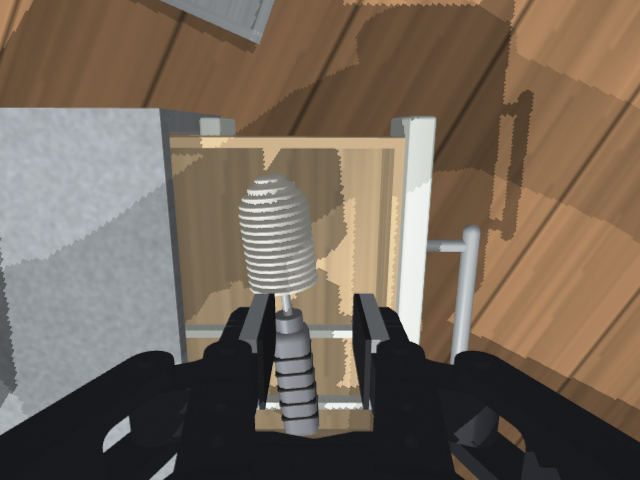

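```bash
python3 - <<'E'
from cfg import *
import pickle
s=pickle.load(open('pics/w3.pkl','rb'));P=wristP(camera_params('wrist'),s)
loc=lambda X:np.array([(X-cab)@ca,(X-cab)@cb,X[2]])
for n,u,v,z in [('tip',270,177,.11),('headmid',278.5,240,.11),('headbase',283,290,.11),('hstart',288,312,.11),('h',292,340,.11),('h2',300,410,.11),('end',302,432,.11),('panel in',405,250,.141),('panel out',432,250,.141),('cabfront',172,250,.154),('rib1',300,330,.097),('rib2',300,405,.097),('bar',468,300,.116)]:
    print(n,plane(P,u,v,z).round(4),loc(plane(P,u,v,z)).round(4))
C=cloud(P,np.load('pics/w3.npy'))
for u,v in [(279,240),(292,350),(297,390),(340,240)]:print(C[v,u],loc(C[v,u]).round(4))
E
```

```text
tip [0.5172 0.2222 0.11  ] [-0.1638 -0.095   0.11  ]
headmid [0.4931 0.2567 0.11  ] [-0.1684 -0.0532  0.11  ]
headbase [0.4739 0.2869 0.11  ] [-0.1708 -0.0175  0.11  ]
hstart [0.4632 0.2998 0.11  ] [-0.174  -0.0011  0.11  ]
h [0.4506 0.3176 0.11  ] [-0.1766  0.0206  0.11  ]
h2 [0.4182 0.3659 0.11  ] [-0.1819  0.0785  0.11  ]
end [0.4077 0.3822 0.11  ] [-0.1833  0.0979  0.11  ]
panel in [0.4257 0.2176 0.141 ] [-0.2463 -0.0553  0.141 ]
panel out [0.4116 0.2099 0.141 ] [-0.2624 -0.0553  0.141 ]
cabfront [0.5456 0.2787 0.154 ] [-0.1118 -0.0589  0.154 ]
rib1 [0.4465 0.3139 0.097 ] [-0.1819  0.0193  0.097 ]
rib2 [0.4161 0.3705 0.097 ] [-0.1815  0.0836  0.097 ]
bar [0.3609 0.2308 0.116 ] [-0.2969 -0.0127  0.116 ]
[0.49411035 0.25032484 0.13295665] [-0.1706 -0.0593  0.133 ]
[0.44981519 0.31785467 0.12295963] [-0.1771  0.0212  0.123 ]
[0.43222111 0.34349112 0.12351462] [-0.1803  0.0522  0.1235]
[0.45297174 0.2414052  0.08801779] [-0.211  -0.0474  0.088 ]
```

```bash
python3 - <<'E'
from cfg import *
td=ca*.0175-cb*.193;Rb=rot(-UP,td)
o=cab-ca*.1795+cb*.0515
command_gripper(.048,20)
movep(o+UP*.20,Rb)
hit=move_l(o+UP*.124,feed=.1,until_force=8);s=sense();print(hit,s['time_s'],s['position'],s['wrist_force'])
E
```

```text
False 11.1917 [0.43334469 0.34383357 0.12445159] [0.76765346 0.81246585 0.9062119 ]
```

```bash
python3 - <<'E'
from cfg import *
import pickle
command_gripper(.0,60);s=sense();print(s['finger_gap'],s['wrist_force'],s['position'])
move_l(s['position']+UP*.16,feed=.15);s=sense();print(s['time_s'],s['finger_gap'],s['wrist_force'],s['position'])
p,d=camera('wrist');cv2.imwrite('pics/w4.png',p[:,:,::-1]);np.save('pics/w4.npy',d);pickle.dump(s,open('pics/w4.pkl','wb'))
E
```

```text
0.024868786691052133 [-0.44571342 -0.287889    4.90024057] [0.43360622 0.34384456 0.12487749]
12.7417 0.024478512281125332 [-1.0505967  -0.69341505 -0.64053513] [0.43336914 0.34325883 0.28383888]
```

View pics/w4.png

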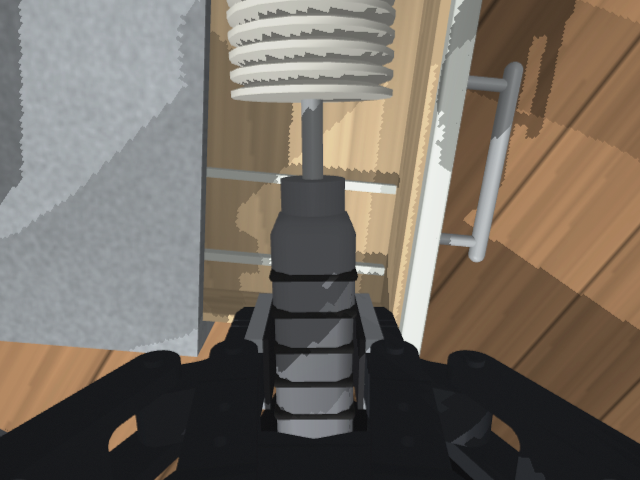

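```bash
python3 - <<'E'
from cfg import *
T=camera_params('wrist')['tool_from_camera'];K=camera_params('wrist')['K'];d=np.load('pics/w4.npy')
P=dict(K=K,position=T[:3,3],rotation=T[:3,:3]);C=cloud(P,d)
for v in list(range(110,176,12))+list(range(180,436,16)):
    print(v,np.median(C[v-1:v+2,308:318].reshape(-1,3),0).round(4))
for n,u,v in [('headbase',313,98),('start',313,178),('shoulder',313,212)]:
    o,dd=ray(P,u,v);t=(.0149-o[0])/dd[0];print(n,o+t*dd)
for k in (10,30,50,70):
    row=[C[k,u].round(4).tolist() for u in (235,312,390)];print(k,row)
E
```

```text
110 [ 0.0122  0.0715 -0.0007]
122 [ 0.0123  0.0682 -0.0007]
134 [ 0.0124  0.0648 -0.0007]
146 [ 0.0121  0.0613 -0.0007]
158 [ 0.0121  0.0579 -0.0007]
170 [ 0.0125  0.0542 -0.0007]
180 [ 0.0108  0.0515 -0.0007]
196 [ 0.0051  0.0475 -0.0007]
212 [ 0.0052  0.0428 -0.0007]
228 [ 0.0038  0.0385 -0.0007]
244 [ 0.0021  0.034  -0.0007]
260 [ 0.0024  0.0291 -0.0007]
276 [ 0.0021  0.0242 -0.0007]
292 [ 0.0025  0.019  -0.0007]
308 [ 0.0024  0.0138 -0.0007]
324 [ 0.0021  0.0087 -0.0007]
340 [ 0.0026  0.003  -0.0007]
356 [ 0.0024 -0.0023 -0.0007]
372 [ 0.0024 -0.0081 -0.0007]
388 [ 0.0023 -0.0137 -0.0007]
404 [ 0.0023 -0.0199 -0.0007]
420 [ 0.0022 -0.0257 -0.0007]
headbase [ 0.0149      0.07497869 -0.00059513]
start [ 0.0149      0.05159548 -0.00059558]
shoulder [ 0.0149      0.04094813 -0.00059579]
10 [[0.001, 0.095, -0.0201], [-0.0046, 0.0937, -0.0008], [0.0043, 0.0958, 0.0192]]
30 [[0.0007, 0.0903, -0.0202], [-0.0053, 0.0892, -0.0008], [0.0043, 0.0911, 0.0194]]
50 [[0.003, 0.0861, -0.0209], [-0.0051, 0.0848, -0.0008], [0.0058, 0.0865, 0.0199]]
70 [[0.0033, 0.0813, -0.0211], [-0.0074, 0.08, -0.0008], [0.0072, 0.0817, 0.0204]]
```

```bash
cat > jar.py <<'E'
from cfg import *
from scipy.optimize import least_squares
def fitjar(cam,d,lane,slen):
    P=camera_params(cam);C=cloud(P,d)-rack
    L=np.stack([C@ra,C@rb,C[...,2]],-1)[d>0]
    s=(L[:,0]+L[:,2])/2**.5;w=(L[:,2]-L[:,0])/2**.5;y=L[:,1]
    w0=.0633 # (.123-.0335)/sqrt2
    m=(abs(y-lane)<.034)&(w>w0+.008)&(w<w0+.04)&(s>.01)&(s<slen)
    r=least_squares(lambda p:np.hypot(y[m]-p[0]-p[2]*(s[m]-.05),w[m]-p[1]-p[3]*(s[m]-.05))-.034,[lane,w0,0,0],loss='soft_l1',f_scale=.002)
    c=abs(y-lane)<.02
    q=c&(w>r.x[1]+.026)&(w<r.x[1]+.04)
    hs,e=np.histogram(s[q],bins=np.arange(-.05,.16,.004));
    print(cam,m.sum(),'y,w,slopes',r.x.round(4),'rms',np.sqrt(np.mean(r.fun**2)).round(4));print('  s hist',list(zip(e[:-1].round(3),hs)))
if __name__=='__main__':
    for c in('top','scene'):
        fitjar(c,np.load(f'pics/{c}0.npy'),.052,.105)
    fitjar('top',np.load('pics/top0.npy'),-.052,.07)
E
python3 jar.py
```

```text
top 1292 y,w,slopes [ 0.0555  0.063  -0.0012 -0.0116] rms 0.0014
  s hist [(np.float64(-0.05), np.int64(0)), (np.float64(-0.046), np.int64(0)), (np.float64(-0.042), np.int64(0)), (np.float64(-0.038), np.int64(0)), (np.float64(-0.034), np.int64(0)), (np.float64(-0.03), np.int64(0)), (np.float64(-0.026), np.int64(0)), (np.float64(-0.022), np.int64(0)), (np.float64(-0.018), np.int64(0)), (np.float64(-0.014), np.int64(0)), (np.float64(-0.01), np.int64(0)), (np.float64(-0.006), np.int64(0)), (np.float64(-0.002), np.int64(17)), (np.float64(0.002), np.int64(29)), (np.float64(0.006), np.int64(27)), (np.float64(0.01), np.int64(31)), (np.float64(0.014), np.int64(34)), (np.float64(0.018), np.int64(33)), (np.float64(0.022), np.int64(31)), (np.float64(0.026), np.int64(30)), (np.float64(0.03), np.int64(35)), (np.float64(0.034), np.int64(28)), (np.float64(0.038), np.int64(37)), (np.float64(0.042), np.int64(30)), (np.float64(0.046), np.int64(32)), (np.float64(0.05), np.int64(32)), (np.float64(0.054), np.int64(39)), (np.float64(0.058), np.int64(30)), (np.float64(0.062), np.int64(31)), (np.float64(0.0
[... 3784 characters left out ...]
64(0.074), np.int64(9)), (np.float64(0.078), np.int64(0)), (np.float64(0.082), np.int64(0)), (np.float64(0.086), np.int64(0)), (np.float64(0.09), np.int64(0)), (np.float64(0.094), np.int64(0)), (np.float64(0.098), np.int64(0)), (np.float64(0.102), np.int64(0)), (np.float64(0.106), np.int64(0)), (np.float64(0.11), np.int64(0)), (np.float64(0.114), np.int64(0)), (np.float64(0.118), np.int64(0)), (np.float64(0.122), np.int64(0)), (np.float64(0.126), np.int64(0)), (np.float64(0.13), np.int64(0)), (np.float64(0.134), np.int64(0)), (np.float64(0.138), np.int64(0)), (np.float64(0.142), np.int64(0)), (np.float64(0.146), np.int64(0)), (np.float64(0.15), np.int64(0)), (np.float64(0.154), np.int64(0))]
```

```bash
python3 - <<'E'
from cfg import *
import pickle
Rv=rot(-UP,-ra)
v=mouth+rb*.075+ra*.05;v[2]=.36
q=inverse_kinematics(v,Rv);print(q)
movep(v,Rv);s=sense();print(s['time_s'],s['position'],s['finger_gap'])
p,d=camera('wrist');cv2.imwrite('pics/w5.png',p[:,:,::-1]);np.save('pics/w5.npy',d);pickle.dump(s,open('pics/w5.pkl','wb'))
E
```

```text
[ 0.87196967  0.48684696 -0.93880066  1.45546855  0.39330811  1.39708198
  1.02900191]
14.8417 [ 0.60516848 -0.19236973  0.35997028] 0.024873679859576812
```

View pics/w5.png

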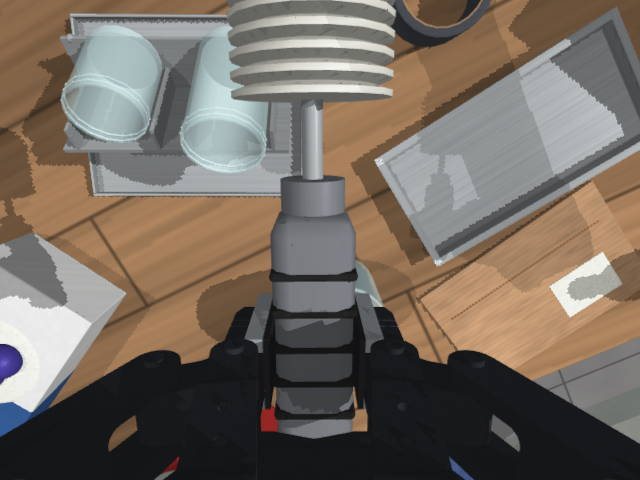

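```bash
python3 - <<'E'
import jar
from cfg import *
import pickle
s=pickle.load(open('pics/w5.pkl','rb'));P=wristP(camera_params('wrist'),s)
jar.camera_params=lambda n:P
d=np.load('pics/w5.npy').copy();d[:,229:]=0
jar.fitjar('wr',d,.052,.105)
d=np.load('pics/w5.npy');jar.fitjar('wr short',d,-.052,.07)
C=cloud(P,d)-rack
# rim ellipse: tangents left x180,right x266 top? centre of outer rim
for u,v in [(223,128),(180,125),(267,128)]:
    o,dd=ray(P,u,v); n=jz; t=((rack+jz*.110+(UP-ra)/2**.5*.063+rb*.053-o)@n)/(dd@n);X=o+t*dd-rack;print(X@ra,X@rb,X[2])
# rack base corners px
for u,v in [(95,195),(300,193)]:
    X=plane(P,u,v,.006)-rack;print('rack corner',X@ra,X@rb)
E
```

```text
wr 2795 y,w,slopes [ 0.0545  0.0624 -0.0007 -0.0069] rms 0.0004
  s hist [(np.float64(-0.05), np.int64(0)), (np.float64(-0.046), np.int64(0)), (np.float64(-0.042), np.int64(0)), (np.float64(-0.038), np.int64(0)), (np.float64(-0.034), np.int64(0)), (np.float64(-0.03), np.int64(0)), (np.float64(-0.026), np.int64(0)), (np.float64(-0.022), np.int64(0)), (np.float64(-0.018), np.int64(0)), (np.float64(-0.014), np.int64(0)), (np.float64(-0.01), np.int64(0)), (np.float64(-0.006), np.int64(0)), (np.float64(-0.002), np.int64(18)), (np.float64(0.002), np.int64(60)), (np.float64(0.006), np.int64(66)), (np.float64(0.01), np.int64(65)), (np.float64(0.014), np.int64(73)), (np.float64(0.018), np.int64(68)), (np.float64(0.022), np.int64(80)), (np.float64(0.026), np.int64(78)), (np.float64(0.03), np.int64(80)), (np.float64(0.034), np.int64(86)), (np.float64(0.038), np.int64(85)), (np.float64(0.042), np.int64(88)), (np.float64(0.046), np.int64(95)), (np.float64(0.05), np.int64(91)), (np.float64(0.054), np.int64(106)), (np.float64(0.058), np.int64(98)), (np.float64(0.062), np.int64(103)), (np.float64(0.
[... 2260 characters left out ...]
nt64(0)), (np.float64(0.11), np.int64(0)), (np.float64(0.114), np.int64(0)), (np.float64(0.118), np.int64(0)), (np.float64(0.122), np.int64(0)), (np.float64(0.126), np.int64(0)), (np.float64(0.13), np.int64(0)), (np.float64(0.134), np.int64(0)), (np.float64(0.138), np.int64(0)), (np.float64(0.142), np.int64(0)), (np.float64(0.146), np.int64(0)), (np.float64(0.15), np.int64(0)), (np.float64(0.154), np.int64(0))]
0.01789495062209779 0.058927707656218305 0.13766854123894268
0.01578045801053118 0.02670722731348233 0.13978303385050928
0.017789603058285787 0.09274285091786941 0.1377738888027547
rack corner 0.09071811330781009 -0.11403935689930011
rack corner 0.08778123560238447 0.11364548097372469
```

```bash
cat >> cfg.py <<'E'
f=np.radians(-45);xb=(ra-UP)/np.sqrt(2)
Rj=rot(xb*np.cos(f)+rb*np.sin(f),-jz)
off=np.array([.0153,.149,-.0005])
A=lambda s:rack+rb*.0545+(UP-ra)/2**.5*.0627+jz*s
def tcp(s):return A(s)-Rj@off
def stip():
    x=sense();return float((x['position']+x['tcp_rot']@off-A(0))@jz)
E
python3 - <<'E'
from cfg import *
for k in(.21,.16,.1,.05,.006):
    q=inverse_kinematics(tcp(k),Rj);print(k,tcp(k).round(3),None if q is None else q.round(2))
movep(tcp(.20),Rj);s=sense();print(s['time_s'],s['position'],np.round(s['joint_pos'],2),s['wrist_force'],s['finger_gap'],stip())
p,d=camera('scene');cv2.imwrite('pics/s1.png',cv2.resize(p[100:300,140:340,::-1],None,fx=3,fy=3))
E
```

```text
0.21 [ 0.684 -0.302  0.306] [ 0.35  0.56 -0.46  1.67  1.38  1.33  0.07]
0.16 [ 0.652 -0.286  0.27 ] [ 0.34  0.55 -0.46  1.78  1.4   1.32 -0.04]
0.1 [ 0.614 -0.267  0.228] [ 0.32  0.56 -0.46  1.9   1.42  1.32 -0.17]
0.05 [ 0.583 -0.251  0.192] [ 0.32  0.58 -0.49  1.99  1.45  1.33 -0.29]
0.006 [ 0.555 -0.237  0.161] [ 0.32  0.61 -0.52  2.06  1.48  1.36 -0.4 ]
15.8333 [ 0.67761949 -0.29839711  0.29884763] [ 0.35  0.55 -0.46  1.69  1.38  1.33  0.05] [ 1.23047964  0.02635924 -0.60578826] 0.02488236289647778 0.200243308604122
```

View pics/s1.png

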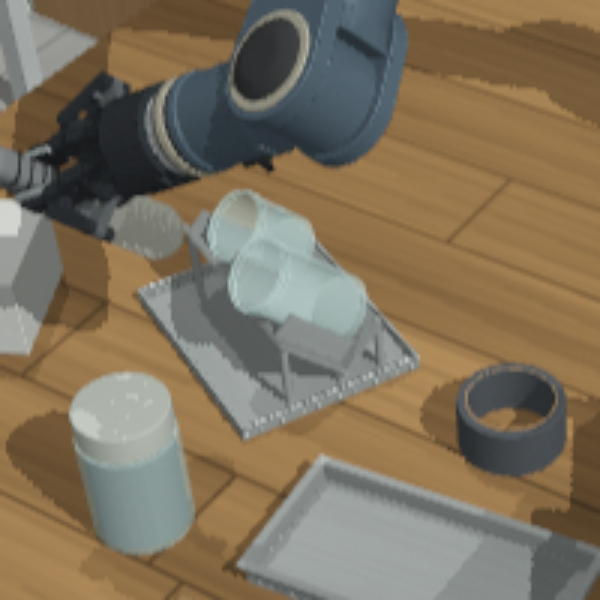

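```bash
python3 - <<'E'
from cfg import *
P=camera_params('scene')
z=lambda X:((proj(P,X)-[140,100])*3).round(0)
s=sense();R=s['tcp_rot'];T=s['position']
print('tip',z(T+R@off),'headbase',z(T+R@(off-[0,.075,0])),'mouth',z(A(.111)),'bottom',z(A(0)))
for r in (0,90,180,270): 
    e=rb*np.cos(np.radians(r))+(UP-ra)/2**.5*np.sin(np.radians(r));print(z(A(.111)+.034*e),'head',z(T+R@off+jz*.02+.023*e))
E
```

```text
tip [179. 241.] headbase [110. 212.] mouth [256. 274.] bottom [342. 311.]
[273. 295.] head [173. 248.]
[277. 243.] head [176. 212.]
[238. 254.] head [150. 220.]
[234. 305.] head [146. 256.]
```

```bash
python3 - <<'E'
from cfg import *
P=camera_params('scene');s=sense();R=s['tcp_rot'];T=s['position']
p,d=camera('scene');x0,y0,k=150,130,8
b=cv2.resize(p[y0:y0+75,x0:x0+100,::-1],None,fx=k,fy=k,interpolation=cv2.INTER_CUBIC)
z=lambda X:((proj(P,X)-[x0,y0]+.5)*k).astype(np.int32)
th=np.linspace(0,2*np.pi,60)[:,None];e=rb*np.cos(th)+(UP-ra)/2**.5*np.sin(th)
cv2.polylines(b,[z(A(.111)+.034*e)],True,(0,0,255),1);cv2.polylines(b,[z(A(0)+.034*e)],True,(0,0,255),1)
cv2.polylines(b,[z(T+R@off+jz*.02+.0235*e)],True,(0,255,0),1)
cv2.line(b,tuple(z(T+R@off)),tuple(z(A(0))),(255,0,0),1)
cv2.imwrite('pics/s2.png',b)
E
```

```text
(no output)
```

View pics/s2.png

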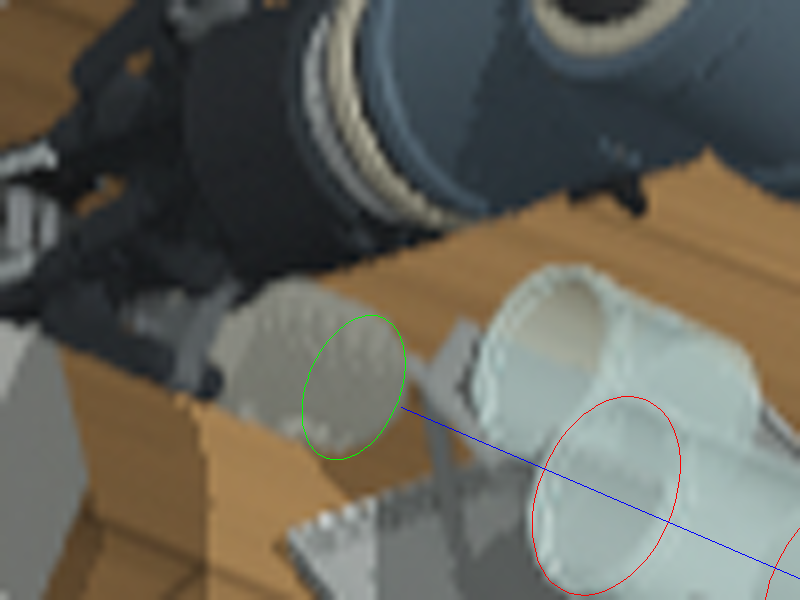

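```bash
python3 - <<'E'
from cfg import *
h=move_l(tcp(.125),feed=.15);print(sense()['wrist_force'])
h=move_l(tcp(.085),feed=.06,until_force=5);print(h,stip(),sense()['wrist_force'])
if not h:
    h=move_l(tcp(.025),feed=.06,until_force=5);s=sense();print(h,stip(),s['wrist_force'],s['time_s'])
E
```

```text
[ 0.46641309 -0.56663883 -0.31412853]
False 0.08537194938933598 [ 0.26581425  0.54416716 -1.37113929]
False 0.02553062613434877 [-0.0761444   0.24974209 -0.77295924] 18.55
```

```bash
python3 - <<'E'
from cfg import *
h=move_l(tcp(.001),feed=.025,until_force=4);s=sense();print(h,stip(),s['wrist_force'],s['wrist_force']@jz,s['time_s'])
E
```

```text
True 0.0059464646470648065 [ 1.34642741 -1.18732806  2.12053044] 2.7263207299079966 19.3
```

```bash
python3 - <<'E'
from cfg import *
for i in range(3):
    move_l(tcp(.103),feed=.08);s=sense();print('up',stip(),s['wrist_force'].round(2),s['finger_gap'])
    if i<2:
        h=move_l(tcp(.022),feed=.08,until_force=8);a=stip()
        h2=move_l(tcp(.003),feed=.025,until_force=4);s=sense();print('down',h,a,h2,stip(),(s['wrist_force']@jz).round(2),s['time_s'])
p,d=camera('scene');cv2.imwrite('pics/s3.png',cv2.resize(p[100:300,140:340,::-1],None,fx=3,fy=3));print(s['time_s'])
E
```

```text
up 0.10231681850906059 [ 0.45  0.42 -1.01] 0.024773692903367114
down False 0.02265681850315791 True 0.005929130313230391 2.72 22.475
up 0.10232407080348406 [ 0.43 -0.08 -0.67] 0.02437176369810357
down False 0.02268482288746059 True 0.005944637681033861 1.73 25.65
up 0.10230804571271533 [ 0.47 -0.32 -1.33] 0.025423056477011874
27.025
```

View pics/s3.png

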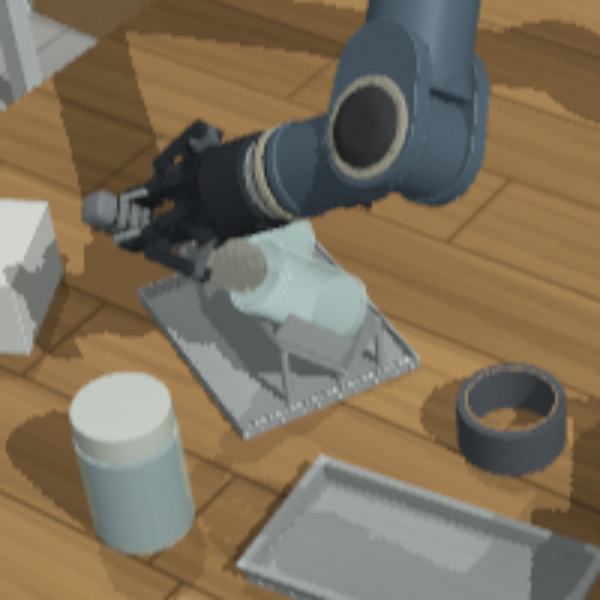

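```bash
python3 - <<'E'
from cfg import *
move_l(tcp(.18),feed=.15)
p=sense()['position'];move_l(p+UP*.06,feed=.2)
th=np.radians(3.9);yt=tb*np.cos(th)+UP*np.sin(th);R=rot(-UP,yt)
o=tray-tb*.054
def T(z): return o+UP*z-R@np.array([.0153,-.001,-.0005])
print(inverse_kinematics(T(.019),R))
movep(T(.16),R);s=sense();print(s['time_s'],s['position'],s['finger_gap'])
p,d=camera('wrist');cv2.imwrite('pics/w6.png',p[:,:,::-1])
move_l(T(.045),feed=.12);s=sense();print(s['wrist_force'],s['time_s'])
E
```

```text
[ 0.42219363  0.79840401 -0.65562805  1.69186071  0.61044487  0.86601899
 -0.38948161]
29.3833 [ 0.66469315 -0.03240018  0.1746029 ] 0.024928058138631293
[ 0.79711926 -0.42767442 -0.00800848] 30.5417
```

View pics/w6.png

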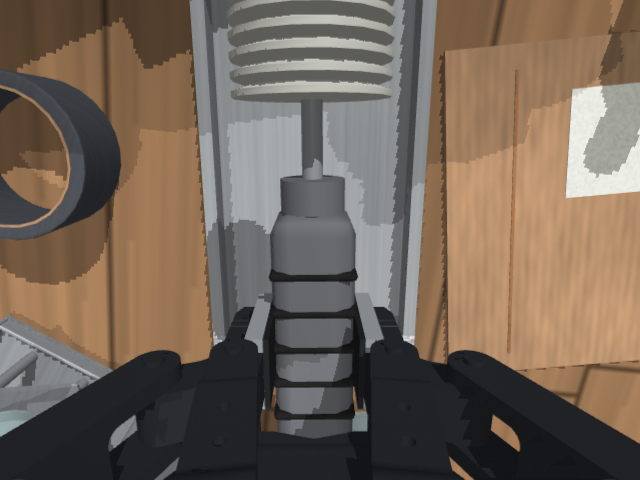

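```bash
python3 - <<'E'
from cfg import *
th=np.radians(3.9);yt=tb*np.cos(th)+UP*np.sin(th);R=rot(-UP,yt)
P=wristP(camera_params('wrist'),dict(position=[.66469,-.0324,.1746],tcp_rot=R))
for u,v in[(215,338),(410,338),(203,150),(428,150)]:
    X=plane(P,u,v,.022)-tray;print((X@ta).round(4),(X@tb).round(4))
o=tray-tb*.054
def T(z): return o+UP*z-R@np.array([.0153,-.001,-.0005])
h=move_l(T(.0165),feed=.025,until_force=2.5);s=sense();print(h,s['position'],(s['position']+R@np.array([.0153,-.001,-.0005]))[2],s['wrist_force'],s['time_s'])
E
```

```text
-0.0684 -0.1295
0.0678 -0.1295
-0.068 -0.0011
0.0712 -0.0011
True [ 0.66507353 -0.03180616  0.03775829] 0.022458290422419383 [0.20778052 0.41476328 3.50478257] 31.3833
```

```bash
python3 - <<'E'
from cfg import *
sleep(.1);s=sense();F=s['wrist_force'];M=s['ft_torque'];print(F,M,s['position'],s['tcp_rot'][:,1]);
# if M about TCP: r x F
print('M along -ta (per rb tip side):',M@ta,'lever tb',-(M@ta)/F[2], 'm')
p,d=camera('scene');cv2.imwrite('pics/s4.png',cv2.resize(p[230:350,200:360,::-1],None,fx=5,fy=5,interpolation=cv2.INTER_CUBIC))
E
```

```text
[ 1.20118879 -0.21426689  2.87586461] [ 0.30445553 -0.15637085 -0.04127278] [ 0.66505484 -0.03181095  0.03779367] [-1.05808985e-01  9.94386446e-01  2.35091706e-04]
M along -ta (per rb tip side): 0.2861150834639902 lever tb -0.0994883703995828 m
```

View pics/s4.png

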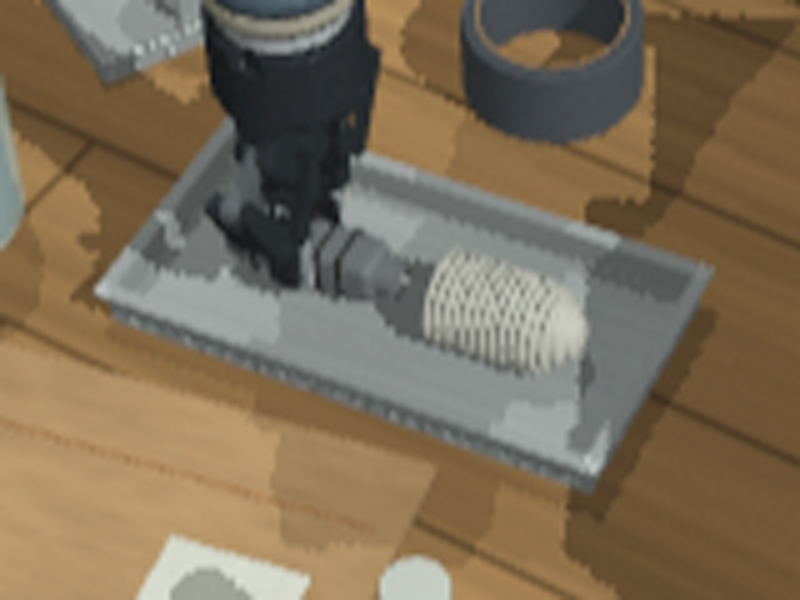

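```bash
python3 - <<'E'
from cfg import *
th=np.radians(3.9);yt=tb*np.cos(th)+UP*np.sin(th);xt=-UP*np.cos(th)+tb*np.sin(th)
R=rot(xt,yt);print(R[:,1])
o=tray-tb*.054;g=np.array([.0153,-.001,-.0005])
T=lambda z:o+UP*z-R@g
p=sense()['position']
move_l(p+UP*.006,feed=.04)
move_l(T(.027),R,feed=.03);sleep(.1);s=sense();print(s['wrist_force'],s['position'])
h=move_l(T(.0155),feed=.015,until_force=2.);s=sense();print(h,(s['position']+s['tcp_rot']@g)[2],s['wrist_force'],s['ft_torque']@ta,s['time_s'])
E
```

```text
[-0.10601799  0.99203533  0.06801529]
[-0.0529924  -0.01996478 -0.99033691] [ 0.66483484 -0.03266404  0.04197354]
True 0.01843150279303391 [-0.4554301  -0.29964936  3.76698965] -0.21499511182375103 32.7833
```

```bash
python3 - <<'E'
from cfg import *
command_gripper(.045,20);s=sense();print(s['finger_gap'],s['wrist_force'])
p=s['position'];x=s['tcp_rot'][:,0]
move_l(p-x*.03,feed=.05);move_l(p+UP*.16,feed=.15);s=sense();print(s['time_s'],s['wrist_force'])
p,d=camera('wrist');cv2.imwrite('pics/w7.png',p[:,:,::-1])
p,d=camera('top');cv2.imwrite('pics/t2.png',p[:,:,::-1])
p,d=camera('scene');cv2.imwrite('pics/s5.png',p[:,:,::-1])
E
```

```text
0.04487313630839294 [-0.68521654 -1.23174365 -0.17700499]
34.875 [ 0.81893802 -0.26871531 -1.08677785]
```

View pics/w7.png

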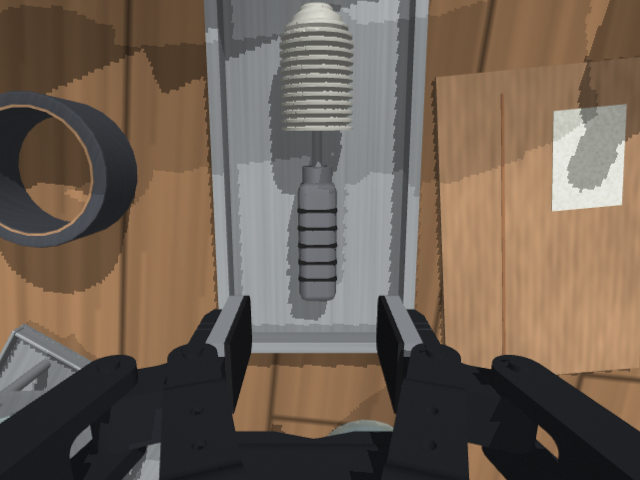

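View pics/s5.png

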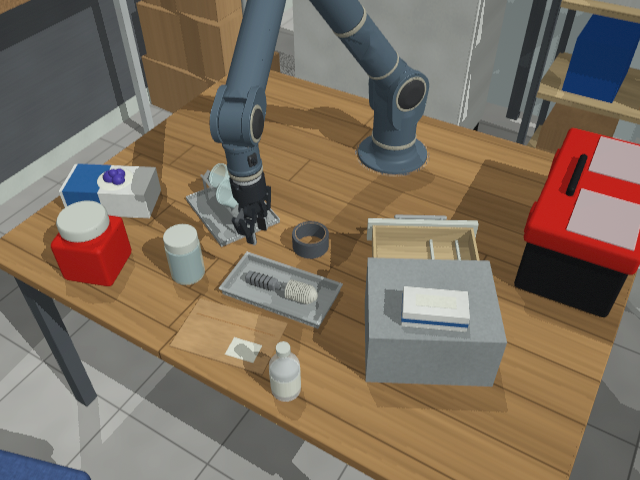

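View pics/t2.png

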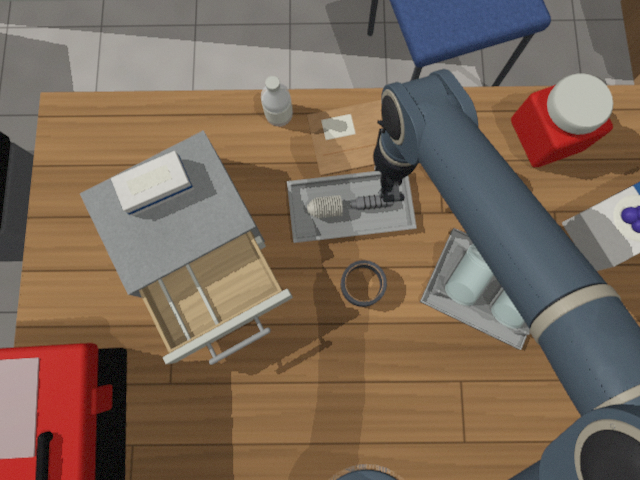

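```bash
python3 - <<'E'
from rig import *
finish_job();print(sense()['time_s'])
E
```

```text
the job is handed in; nothing more can be done
the job is handed in; nothing more can be done
```

The job is done and handed in at about 35 s of the 72 s. I pulled the top drawer out by the bar, to about 0.14 m by my reckoning. I then scrubbed the tall jar and laid the brush in the tray.

- **Scrubbing:** Each of the three strokes stopped when the tip touched the inner floor, 5.9 mm along the jar from its underside (nominal 6 mm), with 2–3 N left along the jar axis. Each time I drew the tip back to about 9 mm inside the mouth. The scene picture after the third stroke shows the tall jar still in its lane.
- **Brush in tray:** The last wrist and scene pictures show it flat, roughly centred and wholly inside the tray, clear of the gripper.
- **Other things:** In the final top and scene pictures the tape, swab box, cotton jar and tall jar look unmoved. The arm partly hides the short jar, so I could only see part of it. I judged these by eye and did not re-measure them.

Three things did not go as planned:
- **Drawer handle:** The gripper stopped on a contact of about 5 N on the first descent, and I could not tell what it touched. I gripped the bar slightly higher instead.
- **Tray lowering:** My first lowering lost its intended 3.9° tilt, so the brush went down level and the head touched at about 3.5 N. I lifted it, tilted it correctly and released it at about 4 N contact.
- **Jar position:** Views of the jar across the lane disagreed by up to 4 mm. I used a value close to the wrist camera's, and an overlay on the scene picture agreed with it.

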